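# Close up the tea and coffee boxes

### The arm

A 6-joint arm with a two-finger parallel gripper is mounted at the origin on a cart in front of the work surface, level with it; the furniture and walls round the work are solid. World frame = base frame: x ahead of the robot, y to its left, z up, the work surface at z = 0. Lengths are in mm, angles in rad, forces in N, time in s.
With the tool pointing down it reaches from about 350 to 875 mm from the base axis. Payload 4.2 kg.
Tool frame: the origin (TCP) lies between the finger pads; the fingertips stand 14 mm ahead of it and the grasp point (between the pads) lies 5 mm behind it; z points along the fingers, y is the line along which they close (so a half turn about z gives the same grasp; the last joint's range is limited). The gripper opens to 85 mm and grips with 20 to 120 N. Pads are 22 mm wide; open, the fingers measure 114 mm over their backs; the gripper's body (76 mm by 85 mm) begins 54 mm behind the grasp point. The pads swing forward as they close: fully open they stand 13 mm farther back than shut.
Start: joints at [1.556, 0.385, 0.008, 0, -1.194, -0.259], TCP at [168.963, 601.707, 245.312] pointing down, gripper open.
Joint ranges: [-3.14, 3.14], [-1.21, 2.06], [-1.07, 1.41], [-3.16, 2.05], [-2.99, -0.16], [-3.1, 3.1]. Speed limits (rad/s): [2.79, 2.79, 3.14, 3.14, 3.14, 3.14].

### API

Orientations are given as a unit quaternion [x, y, z, w].
In Python, from bench import * gives the robot as it stands.
- The arm moves only by the tool carry_out, never from a script. Its argument "motion" is a list of rows, each a list of 7 numbers: the turn, a rotation vector about the tool's x, y, z in rad, then the shift along the tool's x, y, z in mm, then the opening, from -1 (shut) to 1 (fully open), so that 0 is half open. A call has 1 to 5 rows; each row is the pose to reach, as a shift and turn from the pose commanded when the call began, along the tool's axes at that moment; what a row does not reach only later rows make up. A row lasts 1/8 s, in which the tool goes at most 62.5 mm and 10.7 degrees, less where a joint would pass 70% of its speed; a pose out of reach is approached as far as the arm can. A call with a gripper value outside its range is refused whole. The fingers move at their own pace and stop on an object; the grip force is fixed at half the most. Time passes only in rows, so rows that repeat a pose let the fingers close. It gives the time, the measured TCP pose, the force, the opening and the grip force at its end, in the units of the state.
- read_state(): the state, without advancing time (a new reading comes with each control period).
- get_image(name): name is "side" or "top"; returns a dict with "color" (384x512x3 uint8, blue, green, red), "mtx" (3x3 intrinsics, pixels), "position" and "orientation" of the camera in the world. Camera axes: x right, y down, z forward; pixel columns grow to the right and rows downward; lengths in mm; the calibration is good to about 2 mm. A picture is of the moment at which its call begins. There is no depth.
- job_done(): hands the job in; it is judged then, once.
The state is a dict: "clock": time; "joints": joint angles; "joint_vel": joint speeds; "joint_efforts": joint torques, N m; "position": TCP position; "ee_rot": TCP orientation; "contact_force": force on the tool from outside, world axes, zero at the start; "wrist_torque": the same for the moment, N m; "gripper_width": finger opening in mm; "grasp_force": force on a finger pad.
Only numpy, scipy, OpenCV 4.12 (cv2) and the standard library are available. Lean on these libraries where they do the work, as an engineer would, in place of code of your own. Each camera call takes 0.05 s, during which the arm holds its last target. There are 200 camera calls.

### The job

The tea chest and the coffee-pod box have been left open. With the fingertips only, push the pod drawer fully home and push the tea chest's lid down until it lies shut, gently and without slamming it, in either order. Nothing needs grasping: do not pull the drawer or lid farther open, and leave the mug, the teaspoon and the small bottle standing or lying where they are.

Things in the scene. Friction and masses are not known exactly. Their poses are not given: they have to be found in the camera images.
- pod_box: Low plain wooden box with one drawer, 170 deep x 200 wide x 75 mm high, fixed; it stands to the robot's left or right, changing places with the tea chest. Origin: centre of its underside, on the worktop. Its x axis points from the drawer front to the back, y to the left seen by someone facing the drawer, z up.
- pod_drawer (a joint): How far the drawer is out, m: 0 = fully home, 0.09 = stop; starts 0.035 to 0.065 out. It slides along the box's -x with about 1.5 N of friction (damping 3 N s/m), no spring, and stays where left. Its front panel is 198 wide and reaches from 4 to 72 mm above the worktop; shut, the panel's outer face lies at x = -97 mm in the box's frame. Filled with pods to 47 mm height.
- drawer_knob (a point): Centre of the flat outer end of the drawer's round knob (22 mm in diameter, stands 16 mm out of the middle of the panel, centre 42 mm above the worktop). It moves with the drawer; shut, it is at x = -113, y = 0 mm in the box's frame. Axes as those of the box.
- tea_chest: Low plain wooden chest of tea sachets, open at the top, 160 deep x 200 wide x 75 mm high, fixed to the worktop. Origin: centre of its underside, on the worktop. Its x axis points from the front (small dark plate) to the back, where the lid is hinged, y to the left, z up.
- tea_lid (a joint): Opening angle of the lid, rad: 0 = shut, lying on the rim; starts at 0.6 to 1.1, stop at 1.5. A stiff hinge (friction 0.25 N m) holds it wherever it is left, so it must be pushed all the way down; 1 to 3 N near its front edge moves it. At angle a the board runs from the hinge line along (-cos a, 0, sin a) of the chest's frame; its outer (upper) face looks along (sin a, 0, cos a).
- lid_hinge (a point): Middle of the lid's hinge line, along the chest's y at its back upper edge: x = 80, y = 0, z = 75 mm in the chest's frame. Axes as those of the chest.
- lid_front_edge (a point): Middle of the free front edge of the lid, on its outer face, 168 mm from the hinge line; it turns with the lid. The lid is a plain board without knob, 168 long from hinge line to front edge, 204 wide, 12 mm thick, with its underside on the hinge line.
- mug: Cream mug, 90 mm in diameter, 94 high, 120 mm over its handle, standing loose between the two boxes. Origin: underside centre of its outline. Leave it alone.
- teaspoon: Metal teaspoon, 136 x 29 x 13 mm, lying loose across in front of the mug on the robot's side. Origin: underside centre. Leave it alone.
- dropper_bottle: Small loose brown dropper bottle, 34 mm in diameter, 102 high, standing on the rear of the pod box's top. Origin: underside centre. Leave it standing.
Things that resemble listed ones, but are neither listed nor needed, are in the scene too. Of the things like the dropper_bottle, leave any that is blue or turquoise; of the rest the smaller one is meant.

How it is judged (in metres and radians):
At the end, for the whole second after the job is handed in: The drawer is within 4 mm of fully home and the lid within 0.04 rad of shut; mug, teaspoon and dropper bottle are within 30 mm of where they were, mug and bottle upright (value of joint pod_drawer below 0.004 m and value of joint tea_lid below 0.04 rad and distance of each of mug, teaspoon, dropper_bottle from where it was at the start of the episode below 0.03 m and angle between each of mug, dropper_bottle's own z axis and vertical below 0.3 rad); the robot touches nothing.
It fails at once if the mug, the teaspoon or the dropper bottle is lifted, knocked over or shifted by more than 30 mm (distance of any of mug, teaspoon, dropper_bottle from where it was at the start of the episode above 0.03 m or angle between any of mug, dropper_bottle's own z axis and vertical above 0.3 rad).
It fails at once if the drawer is pulled out farther (beyond 80 mm) instead of being pushed in (value of joint pod_drawer above 0.08 m).
It fails at once if the lid is lifted farther open (beyond 1.35 rad) (value of joint tea_lid above 1.35 rad).
It fails at once if the lid is slammed (closes faster than 3 rad/s, 0.5 m/s at its front edge) (velocity of joint tea_lid below -3 rad/s).
It also fails if it takes over 48 s, if anything falls off the work surface, if the arm or the gripper's body presses on something with over 40 N, if the wrist force passes 120 N, or if a joint passes its speed limit or range.

## Working session

There is one attempt and no reset: what is moved stays moved. The work goes in short steps, Python scripts to look and compute and a tool call to move; the robot and the scene stay as the last step left them, time stands still between calls to the robot, and variables do not carry over. Pictures are saved under pics/ and viewed, at most 10 in all, crops included, and the job is handed in when it is done.

Besides the shell and the picture viewer there is one more tool, called after "Call:" as name(argument=value, ...) on one line, values as JSON. carry_out: Moves the arm, as the interface text tells. Its arguments: {"type":"object","properties":{"motion":{"type":"array"}},"required":["motion"]}

```bash
mkdir -p pics; python3 - <<'E'
from bench import *
import cv2
s=read_state();print(s)
for n in("side","top"):
    g=get_image(n);cv2.imwrite(f"pics/{n}0.png",g["color"]);print(n,g["mtx"],g["position"],g["orientation"])
E
```

```text
{'clock': 0.0, 'joints': array([ 1.55561183e+00,  3.85567471e-01,  6.60512028e-03, -4.98957007e-04,
       -1.19399440e+00, -2.58634245e-01]), 'joint_vel': array([-3.49161961e-04, -7.41896601e-04,  1.25552196e-04,  3.50439669e-04,
        5.62979671e-04,  1.31899120e-05]), 'joint_efforts': array([ 5.12920142e-04, -3.92282689e+01,  1.88399023e+01,  4.18625414e+00,
       -4.63713121e-03, -4.11778291e-07]), 'position': array([168.81619097, 601.18691531, 244.20686435]), 'ee_rot': array([ 9.90629371e-01, -1.36573165e-01, -9.89974291e-05,  1.10037440e-03]), 'contact_force': array([ 0.30032412,  0.88814571, -0.34404281]), 'wrist_torque': array([ 0.00645801,  0.02749846, -0.0113458 ]), 'grasp_force': 0.0, 'gripper_width': 85.56140809928544}
side [[399.26330016   0.         254.3946928 ]
 [  0.         399.26330016 190.63397985]
 [  0.           0.           1.        ]] [ 291.81997073 1216.13563674  830.21706434] [-0.09475608  0.86739974 -0.48396701  0.06644476]
top [[495.63868345   0.         252.61194112]
 [  0.         495.63868345 187.89448733]
 [  0.           0.           1.        ]] [ 274.95807583   52.05943607 1631.80365385] [ 0.70666288 -0.70206041  0.06389129 -0.0604703 ]
```

View pics/side0.png

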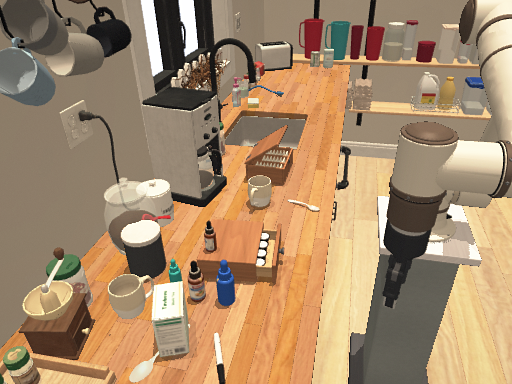

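View pics/top0.png

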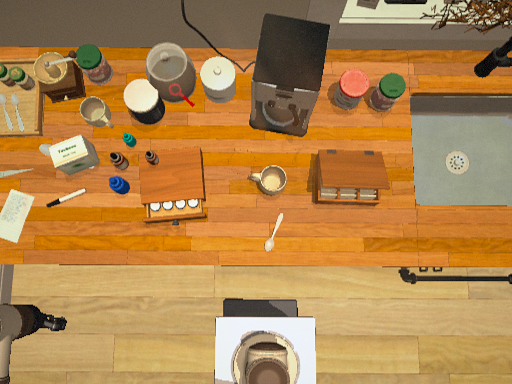

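The side view shows the drawer box at (240,250) with the drawer open and a brown bottle on its rear at (210,238). The tea chest is at (272,155), the mug at (259,190) and the spoon at (304,205). In the top view the box is at (172,185), the knob near (176,221), the lid at (352,170), the mug at (270,180) and the spoon at (274,232).

Candidates for the bottle in the top view are brown on the box (151,157), brown larger (117,158), blue (119,184) and turquoise (129,139). The small brown one on the box is the one meant.

```bash
python3 - <<'E'
import cv2,numpy as np
t=cv2.imread("pics/top0.png");s=cv2.imread("pics/side0.png")
r=lambda im,x,y,w,h,k:cv2.resize(im[y:y+h,x:x+w],None,fx=k,fy=k,interpolation=cv2.INTER_CUBIC)
cv2.imwrite("pics/c1.png",np.vstack([r(t,130,140,130,95,6)[:, :780]]))
cv2.imwrite("pics/c2.png",r(t,305,140,95,70,8))
cv2.imwrite("pics/c3.png",r(s,190,110,130,98,6))
cv2.imwrite("pics/c4.png",r(s,190,205,110,80,7))
E
```

```text
(no output)
```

View pics/c1.png

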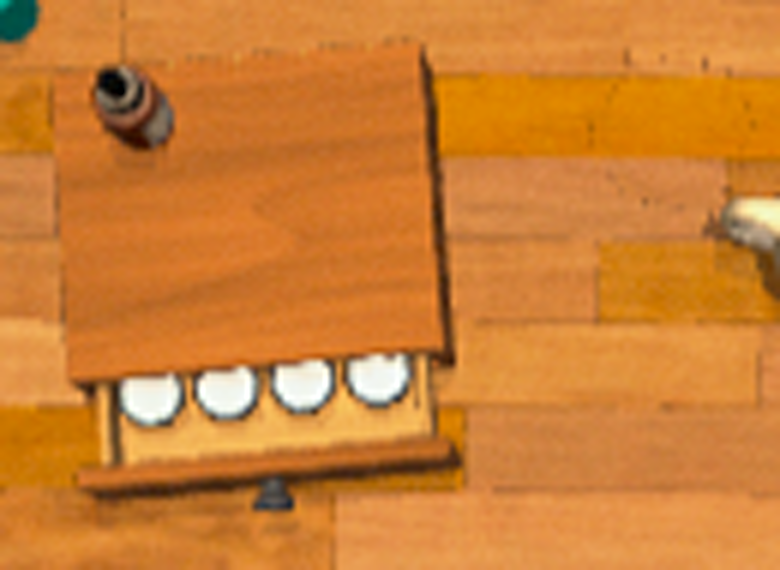

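View pics/c2.png

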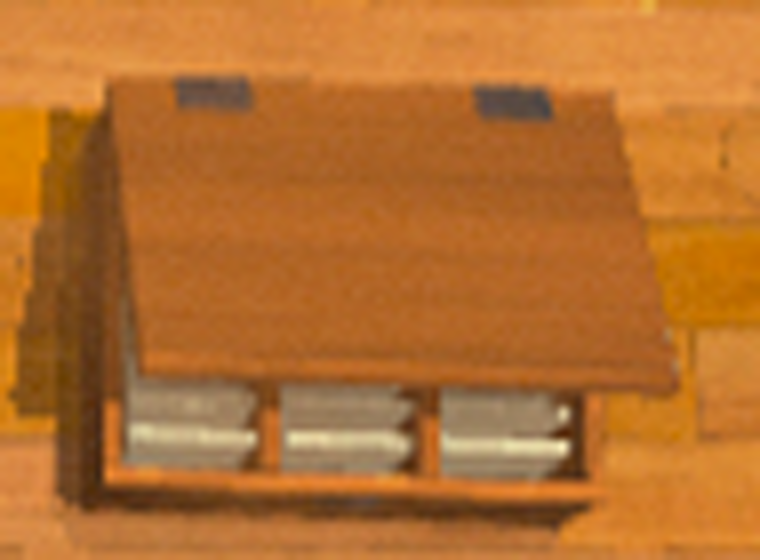

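View pics/c3.png

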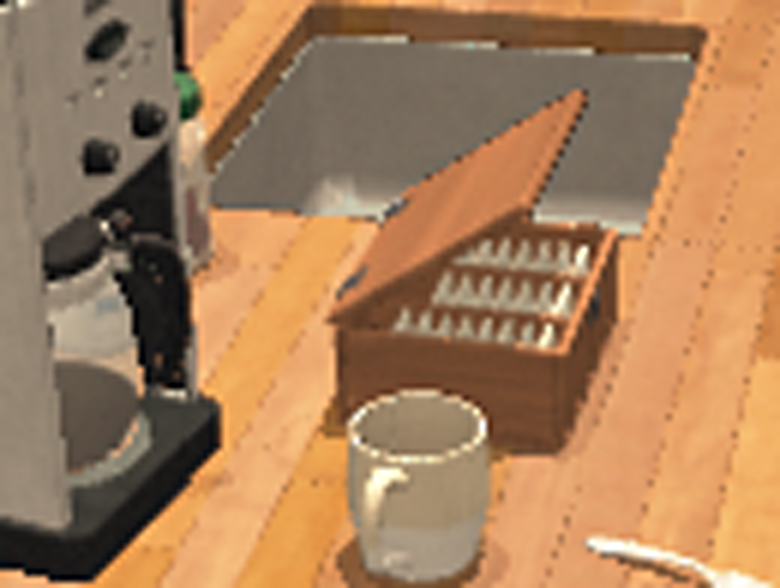

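View pics/c4.png

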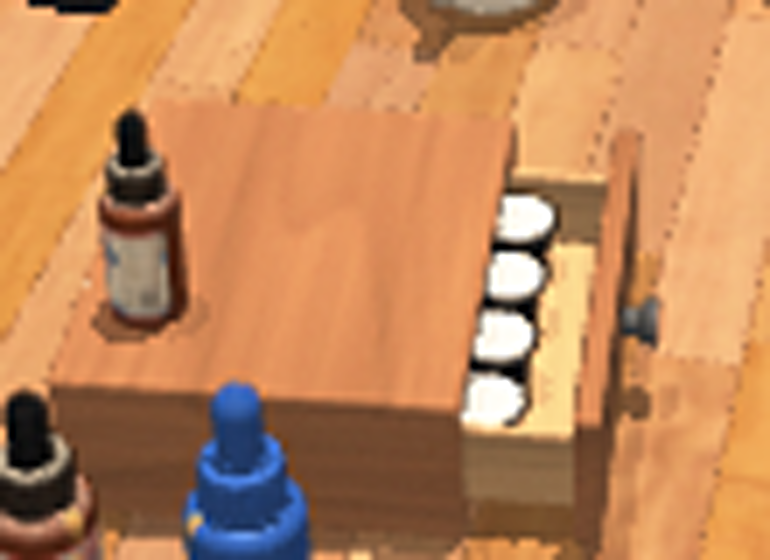

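The crops give these pixels. Drawer knob end: top (175.5,224.5), side (283.6,251). Box top corners and the lid's hinge and front-edge corners are also readable in both views, and I triangulate them next. The bottle on the box is the brown one.

```bash
cat > h.py <<'E'
from bench import *
import numpy as np,cv2
from scipy.spatial.transform import Rotation as R
def P(n):
    g=get_image(n);r=R.from_quat(g["orientation"]).as_matrix().T
    return g["mtx"]@np.c_[r,-r@np.array(g["position"])]
def tri(Ps,Pt,s,t):
    X=cv2.triangulatePoints(Ps,Pt,np.array(s,float),np.array(t,float))[:,0];X=X[:3]/X[3]
    e=[]
    for p,u in((Ps,s),(Pt,t)):
        q=p@np.r_[X,1];e.append(np.hypot(*(q[:2]/q[2]-u)))
    return X.round(1),np.round(e,1)
E
python3 - <<'E'
from h import *
Ps,Pt=P("side"),P("top")
c1=lambda x,y:(130+x/6-.4,140+y/6-.4)
c2=lambda x,y:(305+x/8-.4,140+y/8-.4)
c3=lambda x,y:(190+x/6-.4,110+y/6-.4)
c4=lambda x,y:(190+x/7-.4,205+y/7-.4)
for n,s,t in [("knob",c4(655,322),c1(273,505)),("bFL",c4(465,408),c1(78,382)),("bFR",c4(515,125),c1(442,352)),("bBL",c4(48,388),c1(55,77)),("bBR",c4(152,100),c1(420,45)),
("panelFRtop",c4(635,133),c1(455,460)),
("hingeL",c3(332,320),c2(108,80)),("lidFL",c3(532,208),c2(143,362)),("lidFR",c3(583,93),c2(680,378)),("rimFL",c3(565,352),c2(105,485)),("rimFR",c3(614,232),c2(603,492)),
("mugtop",c3(418,425),(272,180)),("mugbottomhandle",c3(385,480),(253,178)),("spoonL",(320,209),(268,249)),("spoonR",(290,203),(280,214)),("bottleTop",c4(130,115),c1(113,85))]:
    print(n,*tri(Ps,Pt,s,t))
E
```

```text
knob [438.7 293.2  44.5] [0.1 0. ]
bFL [499.7 394.   73. ] [0.4 0.2]
bFR [518.5 202.2  72.5] [0.3 0.2]
bBL [667.3 414.6  70.8] [0.3 0.2]
bBR [686.8 218.1  73.6] [0.7 0.5]
panelFRtop [462.4 194.3  70. ] [0.8 0.6]
hingeL [ 675.6 -164.7   84.6] [0.5 0.4]
lidFL [ 541.5 -162.6  179.6] [1.  0.9]
lidFR [ 538.9 -363.5  176.8] [0.4 0.3]
rimFL [ 513.7 -161.5   77.5] [0.2 0.1]
rimFR [ 512.5 -360.8   71.4] [0.1 0.1]
mugtop [576.5 -15.3  97.5] [1.1 0.9]
mugbottomhandle [583.2  44.7  93.4] [1.1 0.8]
spoonL [358.8  -6.3   7.9] [1.5 1. ]
spoonR [475.3 -46.9  -6.7] [1.5 1.1]
bottleTop [639.  361.7 173.4] [1.1 0.6]
```

The measured points fit the given sizes. The pod box has yaw ≈ 0.10, the drawer is ≈ 43 mm out and the knob end is at (439,293,44). The lid angle is ≈ 0.61, with its front edge at (540,-263,178). I'll close the gripper and move in front of the knob, staying high first.

Call:
carry_out(motion=[[0,0,-0.1,50,40,0,-1],[0,0,-0.2,95,75,15,-1],[0,0,-0.3,140,110,30,-1],[0,0,-0.374,185,148,45,-1],[0,0,-0.374,230,184,60,-1]])

```text
clock: 0.82
position: [341.3, 360.6, 185.0]
ee_rot: [0.999, 0.05, 0.0, -0.0]
contact_force: [-0.0, 1.0, 0.6]
gripper_width: 0.3
grasp_force: 0.0
```

```bash
cat >> h.py <<'E'
def to(*targets):
    s=read_state();r=R.from_quat(s["ee_rot"]);print("t",s["clock"],"pos",s["position"].round(1),"axes",r.as_matrix().round(3).tolist(),"F",s["contact_force"].round(1),"w",round(s["gripper_width"],1))
    for t in targets: print(t,"->",r.inv().apply(np.array(t)-s["position"]).round(1))
E
python3 -c "
from h import *
to((392,289,120),(392,289,44),(435,293,44))"
```

```text
t 0.825 pos [341.3 360.6 185. ] axes [[0.995, 0.101, 0.0], [0.101, -0.995, 0.0], [0.0, -0.0, -1.0]] F [-0.   1.   0.6] w 0.3
(392, 289, 120) -> [43.2 76.4 65. ]
(392, 289, 44) -> [ 43.1  76.4 141. ]
(435, 293, 44) -> [ 86.3  76.8 141. ]
```

Call:
carry_out(motion=[[0,0,0,20,40,30,-1],[0,0,0,43,76,65,-1],[0,0,0,43,76,103,-1],[0,0,0,43,76,141,-1],[0,0,0,43,76,141,-1]])

```text
clock: 1.45
position: [389.9, 289.2, 42.1]
ee_rot: [0.999, 0.05, -0.002, 0.003]
contact_force: [0.2, -0.7, 0.6]
gripper_width: 0.2
grasp_force: 0.0
```

```bash
python3 - <<'E'
from h import *
a,b=get_image("side")["color"][180:310,180:380],get_image("top")["color"][135:265,130:330]
cv2.imwrite("pics/k1.png",cv2.resize(np.vstack([a,b]),None,fx=2.3*1,fy=2.3*1,interpolation=cv2.INTER_CUBIC))
to((481,297,44))
E
```

```text
t 1.55 pos [391.5 291.6  45. ] axes [[0.995, 0.101, 0.001], [0.101, -0.995, 0.0], [0.001, -0.0, -1.0]] F [ 0.7 -0.2  0.1] w 0.1
(481, 297, 44) -> [89.6  3.7  1.1]
```

View pics/k1.png

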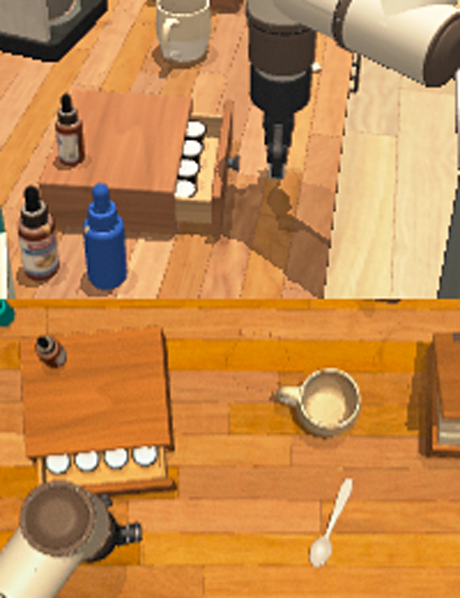

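The fingertips stand just in front of the knob at the right height (side: tip (277,175), knob (235,160)). I'll push in steps.

Call:
carry_out(motion=[[0,0,0,20,0,0,-1],[0,0,0,32,0,0,-1],[0,0,0,42,0,0,-1],[0,0,0,52,0,0,-1],[0,0,0,62,0,0,-1]])

```text
clock: 2.17
position: [453.0, 297.2, 44.5]
ee_rot: [0.999, 0.05, -0.0, 0.0]
contact_force: [-1.9, -0.1, 1.6]
gripper_width: 0.0
grasp_force: 0.9
```

Call:
carry_out(motion=[[0,0,0,5,0,0,-1],[0,0,0,10,0,0,-1],[0,0,0,14,0,0,-1],[0,0,0,14,0,0,-1]])

```text
clock: 2.68
position: [467.1, 298.8, 44.2]
ee_rot: [0.999, 0.05, 0.0, -0.0]
contact_force: [0.0, -0.1, 0.1]
gripper_width: 0.1
grasp_force: 0.0
```

Call:
carry_out(motion=[[0,0,0,3,0,0,-1],[0,0,0,5,0,0,-1],[0,0,0,5,0,0,-1]])

```text
clock: 3.05
position: [471.8, 299.1, 44.2]
ee_rot: [0.999, 0.05, 0.0, 0.0]
contact_force: [-0.5, -0.4, -0.6]
gripper_width: 0.0
grasp_force: 0.2
```

Call:
carry_out(motion=[[0,0,0,2,0,0,-1],[0,0,0,4,0,0,-1],[0,0,0,4,0,0,-1]])

```text
clock: 3.42
position: [472.9, 299.1, 44.2]
ee_rot: [0.999, 0.05, -0.002, 0.001]
contact_force: [-11.8, 2.6, 5.7]
gripper_width: 0.0
grasp_force: 5.4
```

The drawer is home: it stops hard at 12 N. I'll back off and rise, then cross over to the lid.

Call:
carry_out(motion=[[0,0,0,-30,0,0,-1],[0,0,0,-55,0,-20,-1],[0,0,0,-60,0,-80,-1],[0,0,0,-60,0,-140,-1],[0,0,0,-60,20,-200,-1]])

```text
clock: 4.05
position: [418.2, 274.5, 246.2]
ee_rot: [0.999, 0.051, 0.001, -0.001]
contact_force: [1.1, 0.8, -0.0]
gripper_width: -0.1
grasp_force: 0.0
```

```bash
python3 -c "
from h import *
to((470,0,280),(560,-262,280),(560,-262,205))"
```

```text
t 4.05 pos [418.2 274.5 246.2] axes [[0.995, 0.102, 0.002], [0.102, -0.995, 0.001], [0.002, -0.001, -1.0]] F [ 1.1  0.8 -0. ] w -0.1
(470, 0, 280) -> [ 23.6 278.3 -34.1]
(560, -262, 280) -> [ 86.5 548.1 -34.3]
(560, -262, 205) -> [ 86.3 548.2  40.7]
```

Call:
carry_out(motion=[[0,0,0.05,5,56,-17,-1],[0,0,0.1,10,112,-34,-1],[0,0,0.1,15,168,-34,-1],[0,0,0.1,19,224,-34,-1],[0,0,0.1,24,280,-34,-1]])

```text
clock: 4.68
position: [470.2, -4.2, 278.3]
ee_rot: [1.0, 0.0, 0.001, -0.0]
contact_force: [-0.1, 0.3, -0.9]
gripper_width: -0.3
grasp_force: 0.0
```

```bash
python3 -c "
from h import *
to((560,-262,280),(560,-262,205))"
```

```text
t 4.675 pos [470.2  -4.2 278.3] axes [[1.0, 0.001, 0.002], [0.001, -1.0, 0.0], [0.002, -0.0, -1.0]] F [-0.1  0.3 -0.9] w -0.3
(560, -262, 280) -> [ 89.7 257.9  -1.6]
(560, -262, 205) -> [ 89.5 257.9  73.4]
```

Call:
carry_out(motion=[[0,0,0,20,55,0,-1],[0,0,0,40,110,0,-1],[0,0,0,60,165,0,-1],[0,0,0,75,215,0,-1],[0,0,0,90,258,10,-1]])

```text
clock: 5.3
position: [560.8, -262.9, 268.5]
ee_rot: [1.0, -0.0, 0.001, 0.001]
contact_force: [0.8, 0.6, 0.5]
gripper_width: -0.0
grasp_force: 0.0
```

Call:
carry_out(motion=[[0,0,0,0,0,25,-1],[0,0,0,0,0,45,-1],[0,0,0,0,0,60,-1],[0,0,0,0,0,60,-1]])

```text
clock: 5.8
position: [559.4, -260.2, 206.6]
ee_rot: [1.0, 0.0, -0.001, -0.0]
contact_force: [-0.1, -0.6, 0.2]
gripper_width: 0.2
grasp_force: 0.0
```

```bash
python3 - <<'E'
from h import *
a,b=get_image("side")["color"][90:210,210:380],get_image("top")["color"][125:245,250:420]
cv2.imwrite("pics/l1.png",cv2.resize(np.vstack([a,b]),None,fx=2.5,fy=2.5,interpolation=cv2.INTER_CUBIC))
to((560,-262,101))
E
```

```text
t 5.9 pos [ 560.4 -260.4  208.5] axes [[1.0, 0.001, 0.001], [0.001, -1.0, -0.001], [0.001, 0.001, -1.0]] F [-0.2 -0.1  0.6] w -0.5
(560, -262, 101) -> [ -0.5   1.5 107.5]
```

View pics/l1.png

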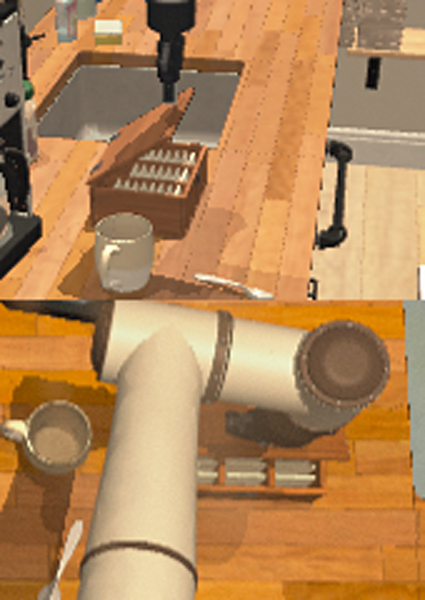

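The tip is just above the lid's front part (side crop, (168,98)). I'll press down slowly.

Call:
carry_out(motion=[[0,0,0,0,0,10,-1],[0,0,0,0,0,19,-1],[0,0,0,0,0,27,-1],[0,0,0,0,0,35,-1],[0,0,0,0,0,43,-1]])

```text
clock: 6.52
position: [559.8, -260.3, 164.1]
ee_rot: [1.0, 0.0, -0.0, 0.0]
contact_force: [-0.4, -0.3, 1.3]
gripper_width: -0.1
grasp_force: 0.7
```

Call:
carry_out(motion=[[0,0,0,0,0,8,-1],[0,0,0,0,0,16,-1],[0,0,0,0,0,24,-1],[0,0,0,0,0,32,-1],[0,0,0,0,0,40,-1]])

```text
clock: 7.15
position: [559.7, -260.3, 124.0]
ee_rot: [1.0, 0.0, -0.0, -0.0]
contact_force: [-1.5, -0.7, 1.4]
gripper_width: 0.3
grasp_force: 0.7
```

Call:
carry_out(motion=[[0,0,0,0,0,6,-1],[0,0,0,0,0,11,-1],[0,0,0,0,0,15,-1],[0,0,0,0,0,15,-1]])

```text
clock: 7.65
position: [560.0, -260.2, 109.2]
ee_rot: [1.0, 0.0, 0.0, -0.0]
contact_force: [-0.7, -0.4, -0.6]
gripper_width: -0.3
grasp_force: 0.0
```

Call:
carry_out(motion=[[0,0,0,0,0,3,-1],[0,0,0,0,0,6,-1],[0,0,0,0,0,8,-1],[0,0,0,0,0,8,-1]])

```text
clock: 8.15
position: [560.0, -260.3, 101.3]
ee_rot: [1.0, 0.0, 0.0, -0.0]
contact_force: [-0.2, -0.1, 0.5]
gripper_width: -0.1
grasp_force: 0.0
```

Call:
carry_out(motion=[[0,0,0,0,0,2,-1],[0,0,0,0,0,3,-1],[0,0,0,0,0,3,-1]])

```text
clock: 8.52
position: [560.2, -260.3, 101.0]
ee_rot: [1.0, 0.001, 0.001, 0.0]
contact_force: [-3.5, 1.9, 11.3]
gripper_width: -0.4
grasp_force: 5.3
```

The lid bottoms out at tip height 87 mm, as expected. I'll lift away and check both.

Call:
carry_out(motion=[[0,0,0,0,0,-15,-1],[0,0,0,0,0,-70,-1],[0,0,0,0,0,-130,-1],[0,0,0,-55,0,-180,-1],[0,0,0,-110,0,-200,-1]])

```text
clock: 9.15
position: [456.6, -260.5, 298.5]
ee_rot: [1.0, 0.001, 0.002, 0.001]
contact_force: [0.1, -1.0, -0.1]
gripper_width: -0.2
grasp_force: 0.0
```

```bash
python3 - <<'E'
from h import *
a=get_image("side")["color"][90:290,180:380];b=get_image("top")["color"][130:250,130:400]
cv2.imwrite("pics/f.png",np.vstack([cv2.resize(a,None,fx=2,fy=1.6),cv2.resize(b,(400,178*1))]) if 0 else np.hstack([cv2.resize(a,(400,400)),cv2.resize(b,(400,178))[[*range(178)]+[177]*222]]))
to()
E
```

```text
t 9.25 pos [ 453.6 -260.7  301. ] axes [[1.0, -0.001, 0.008], [-0.001, -1.0, -0.002], [0.008, 0.002, -1.0]] F [1.7 0.1 0.8] w 0.3
```

View pics/f.png

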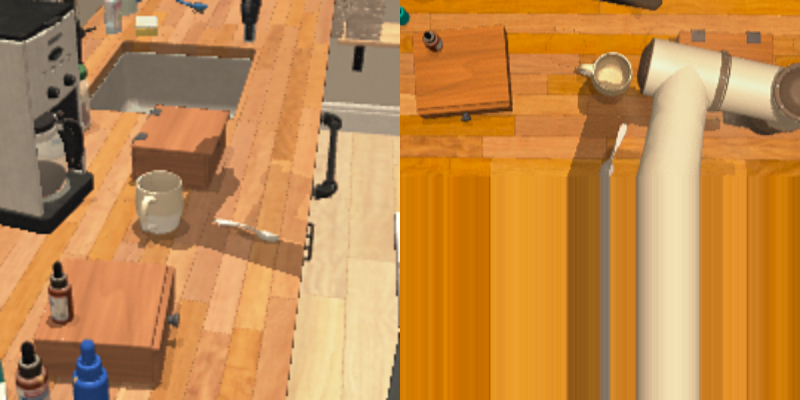

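The lid lies flat (180,140), the drawer is closed with its knob at (175,320), and the mug, spoon and bottle are where they were. Handing in.

```bash
python3 -c "
from bench import *
print(job_done())"
```

```text
the job is handed in; nothing more can be done
None
```

The pod drawer is pushed home and the tea chest lid is gently shut; mug, teaspoon and bottle look unmoved in the final picture, and the job was handed in at about 9 s (no verdict was returned).

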